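Hang the wide price sign on the display rail

TASK

Hang the wider of the two white price signs astride the chrome rail of the wire display rack, so that one panel hangs on each side of the rail, lined up along the rail and roughly midway between its two posts, and let go of it. Leave the narrow sign, the jar and the food pack where they stand.

Things in the scene. Friction and masses are not known exactly. Their poses are not given: they have to be found in the camera images.
- wide_sign_center (a point): Wide sign (all in mm): rigid white 4 thick plastic saddle like a house without floor or ends, standing on 2 parallel panels. 120 long along its y (ridge), 52 wide outside, 44 inside along x; panels 60 tall; 35 degree roof, ridge 75 high inside, 80 outside. Grip across the panels. Point: its centre, 40 above its feet, z up; hung with the rail under the ridge it lies 30 below the rail's axis
- narrow_sign_center (a point): Narrow sign, a bystander: same shape, height and markings as the wide sign but only 70 mm long along its y. Point: its centre, 40 mm above its feet
- rail_mid (a point): Middle of the fixed wire rack's rail, on the rail's axis, 190 mm above the table: a level 8 mm round chrome bar along this frame's y between two posts 340 mm apart. On its +x side (away from the robot), 45 to 240 mm behind the rail, is a low wire shelf with two food packs, up to 92 mm above the table; otherwise the space around the rail is free
- jar: Bystander: an upright amber jar with a brass cap, 64 mm in diameter, 95 mm tall; the origin is the centre of its underside.
- food_pack: Bystander: a food pack, a red tray of three brown cakes with a white paper band, 90 x 120 x 38 mm, flat on the table; the origin is the centre of its underside.
Not all that is in view belongs to the job. Leave any black or blue look-alike of the part that bears wide_sign_center alone.

How it is judged:
By the outcome, as a careful person would: the job done as asked, in the order asked, and still so for the second after the job is handed in, with the robot touching nothing.
It also fails if it takes over 35 s, if anything falls off the work surface, if the arm or the gripper's body presses on something with over 40 N, if the wrist force passes 120 N, or if a joint passes its speed limit or range.

ROBOT

A 7-joint arm with a two-finger parallel gripper is mounted at the origin on the work surface. World frame = base frame: x ahead of the robot, y to its left, z up, the work surface at z = 0. Lengths are in m, angles in rad, forces in N, time in s.
With the tool pointing down it reaches from about 0.35 to 0.9 m from the base axis. Payload 8.1 kg.
Tool frame: the origin (TCP) lies at the very end of the fingers, on their centre line; the grasp point (between the pads) lies 19 mm behind it (bot.grip_point_offset is the distance from the TCP to the grasp point, in m); z points along the fingers, y is the line along which they close (so a half turn about z gives the same grasp; the last joint's range is limited). The gripper opens to 92 mm and grips with 3 to 60 N. Pads are 19 mm wide; open, the fingers measure 130 mm over their backs; the gripper's body (75 mm by 190 mm) begins 47 mm behind the grasp point.
Start: joints at [1.042, 0.434, 0.025, 1.573, -0.012, 1.134, -0.075], TCP at [0.258, -0.569, 0.227] pointing down, gripper open.
Joint ranges: [-2.62, 2.62], [-0.44, 2.09], [-1.27, 1.32], [0.08, 2.57], [-1.32, 4.46], [0.12, 2], [-2.74, 2.74]. Speed limits (rad/s): [2.22, 2.22, 3.01, 3.01, 3.14, 3.14, 3.14].

INTERFACE

Orientations are given as a unit quaternion [w, x, y, z].
In Python, from station import bot, imaging gives the robot as it stands.
- The arm moves only by the tool carry_out, never from a script. Its argument "motion" is a list that holds one entry, the list of rows, each a list of 7 numbers: the shift along the tool's x, y, z as a fraction of full scale, then the turn, a rotation vector about the tool's x, y, z as a fraction of full scale, then the opening, from 0 (shut) to 1 (fully open). A call has 1 to 5 rows; each row is the pose to reach, as a shift and turn from the pose commanded when the call began, along the tool's axes at that moment; what a row does not reach only later rows make up. Full scale, the value 1, is 0.75 m for a shift and 30 degrees for a turn. A row lasts 1/12 s, in which the tool goes at most 41.7 mm and 7.16 degrees, less where a joint would pass 70% of its speed; a pose out of reach is approached as far as the arm can. A call with a number of a shift or a turn outside -1 to 1 is refused whole. A call with a gripper value outside its range is refused whole. The fingers move at their own pace and stop on an object; "grip_force" is the grip in N (left out, the last holds). Time passes only in rows, so rows that repeat a pose let the fingers close. It gives the time, the measured TCP pose, the force, the opening and the grip force at its end, in the units of the state.
- bot.get_obs(): the state, without advancing time (a new reading comes with each control period).
- imaging.read_camera(name): name is "scene" or "top" or "wrist"; returns a dict with "frame" (420x560x3 uint8, blue, green, red), "intrinsics" (3x3 intrinsics, pixels), "rvec" (rotation vector, rad) and "tvec" (3), from world to camera coordinates, as OpenCV has them. Camera axes: x right, y down, z forward; pixel columns grow to the right and rows downward; lengths in m; the calibration is good to about 2 mm. A picture is of the moment at which its call begins. There is no depth.
- bot.job_done(): hands the job in; it is judged then, once.
The state is a dict: "t": time; "joints": joint angles; "joint_vel": joint speeds; "joint_torque": joint torques, N m; "tool_pos": TCP position; "tool_rot": TCP orientation; "contact_force": force on the tool from outside, world axes, zero at the start; "ft_torque": the same for the moment, N m; "width": finger opening in m; "grip_force": force on a finger pad.
Only numpy, scipy, OpenCV 4.12 (cv2) and the standard library are available. Lean on these libraries where they do the work, as an engineer would, in place of code of your own. Each camera call takes 0.05 s, during which the arm holds its last target. There are 200 camera calls.

## Working session

There is one attempt and no reset: what is moved stays moved. The work goes in short steps, Python scripts to look and compute and a tool call to move; the robot and the scene stay as the last step left them, time stands still between calls to the robot, and variables do not carry over. Pictures are saved under pics/ and viewed, at most 10 in all, crops included, and the job is handed in when it is done.

Besides the shell and the picture viewer there is one more tool, called as name(argument=value, ...), one argument or row to a line, values as JSON. carry_out: Moves the arm, as the interface text tells. Its arguments: {"type":"object","properties":{"motion":{"type":"array","items":{"type":"array","items":{"type":"array","items":{"type":"number","minimum":-1,"maximum":1}}}},"grip_force":{"type":"number"}},"required":["motion"]}

```bash
mkdir -p pics; python3 - <<'E'
from station import bot, imaging
import cv2, numpy as np
o=bot.get_obs(); print(o['t'],o['tool_pos'],o['tool_rot'],o['width'],bot.grip_point_offset)
for n in ("scene","top"):
    c=imaging.read_camera(n); cv2.imwrite(f"pics/{n}0.png",c["frame"]); np.savez(f"{n}0.npz",**c)
    R=cv2.Rodrigues(c["rvec"])[0]; print(n,-R.T@c["tvec"].ravel(),R[2],c["intrinsics"][0,0])
E
```

```text
0.0 [ 0.25789488 -0.5687375   0.22593988] [-7.56848222e-04  9.77430645e-01  2.11255081e-01 -2.28391602e-04] 0.09189731678991643 0.0188
scene [ 1.08508636 -0.37061182  1.18524135] [-0.50418422  0.30214607 -0.80901546] 432.92201429414007
top [0.29636621 0.01196905 1.49835724] [ 0.11183644 -0.02289665 -0.99346281] 474.39279524683144
```

View pics/scene0.png

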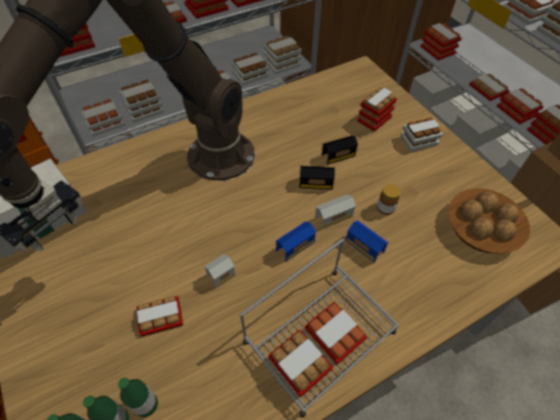

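View pics/top0.png

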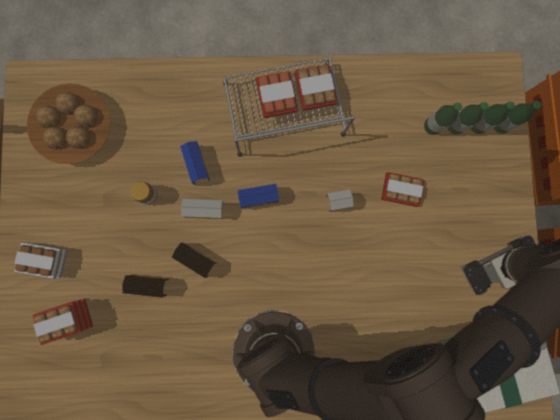

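Scene: the wide white sign is near (336,208), the narrow one at (220,268), and the rail runs from about (244,318) to (340,243). Top: wide sign (202,208), narrow (341,200), rail from about (238,140) to (350,122). I'll zoom in for accuracy.

```bash
python3 - <<'E'
import cv2
a=cv2.imread("pics/top0.png")[50:230,160:370]; b=cv2.imread("pics/scene0.png")[180:350,220:400]
cv2.imwrite("pics/topc.png",cv2.convertScaleAbs(cv2.resize(a[:, :200],None,fx=3.3333,fy=3.3333,interpolation=2),alpha=1.4))
cv2.imwrite("pics/scenec.png",cv2.convertScaleAbs(cv2.resize(b,None,fx=3.3333,fy=3.3333,interpolation=2),alpha=1.3))
E
```

```text
(no output)
```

View pics/topc.png

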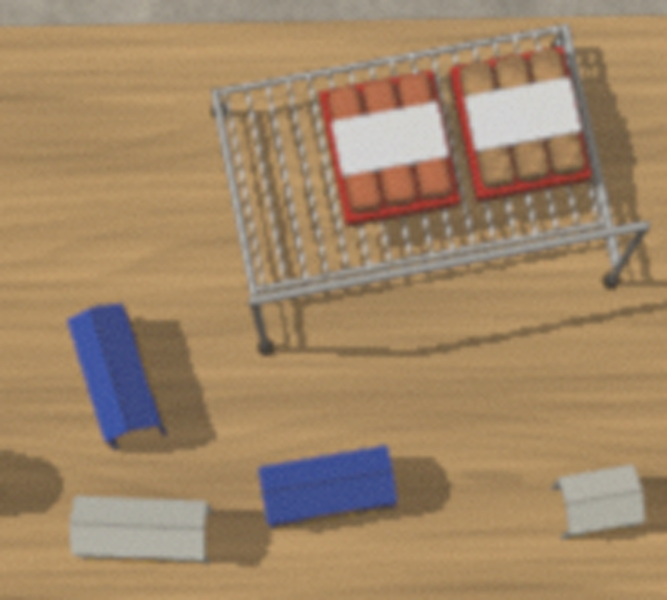

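View pics/scenec.png

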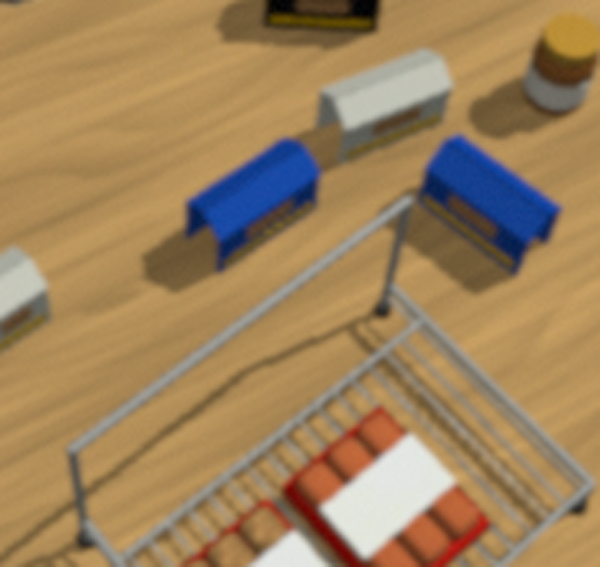

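Top crop: the rail's ends are at (255,298) and (645,228), post feet at (265,348) and (612,281), and the wide sign's ridge runs (72,524)–(206,529). In the scene crop the rail's ends are at (75,450) and (410,202).

```bash
cat > h.py <<'E'
import numpy as np, cv2
def ray(c,u):
    R=cv2.Rodrigues(c["rvec"])[0]; p=-R.T@c["tvec"].ravel()
    return p, R.T@np.linalg.inv(c["intrinsics"])@np.array([u[0],u[1],1.])
def atz(c,u,z):
    p,d=ray(c,u); return p+d*(z-p[2])/d[2]
def proj(c,P):
    return cv2.projectPoints(np.array(P,float).reshape(-1,3),c["rvec"],c["tvec"],c["intrinsics"],None)[0].reshape(-1,2)
E
python3 - <<'E'
from h import *
T=np.load("top0.npz");S=np.load("scene0.npz")
ct=lambda x,y:(160+(x+.5)*.3-.5,50+(y+.5)*.3-.5)
cs=lambda x,y:(220+(x+.5)*.3-.5,180+(y+.5)*.3-.5)
def seg(n,a,b):
    d=b-a; print(n,a.round(4),b.round(4),'mid',((a+b)/2).round(4),'len',np.hypot(*d[:2]).round(4),'yaw of y axis',np.degrees(np.arctan2(-(a-b)[0],(a-b)[1])).round(2))
seg('rail top',atz(T,ct(255,298),.19),atz(T,ct(645,228),.19))
seg('rail scene',atz(S,cs(410,202),.19),atz(S,cs(75,450),.19))
seg('feet',atz(T,ct(265,348),.0),atz(T,ct(612,281),.0))
seg('sign ridge',atz(T,ct(72,524),.08),atz(T,ct(206,529),.08))
seg('eave far',atz(T,ct(76,496),.06),atz(T,ct(208,501),.06))
seg('eave near',atz(T,ct(70,556),.06),atz(T,ct(206,561),.06))
seg('scene near feet',atz(S,cs(450,127),.0),atz(S,cs(340,161),.0))
seg('scene eave',atz(S,cs(450,93),.06),atz(S,cs(338,124),.06))
E
```

```text
rail top [0.6205 0.091  0.19  ] [ 0.6742 -0.2419  0.19  ] mid [ 0.6474 -0.0755  0.19  ] len 0.3372 yaw of y axis 9.16
rail scene [0.6252 0.0965 0.19  ] [ 0.6823 -0.2372  0.19  ] mid [ 0.6538 -0.0703  0.19  ] len 0.3385 yaw of y axis 9.7
feet [0.6182 0.0937 0.    ] [ 0.6769 -0.2442  0.    ] mid [ 0.6476 -0.0753  0.    ] len 0.343 yaw of y axis 9.85
sign ridge [0.4441 0.2652 0.08  ] [0.4366 0.1452 0.08  ] mid [0.4404 0.2052 0.08  ] len 0.1202 yaw of y axis -3.58
eave far [0.4718 0.265  0.06  ] [0.4643 0.1449 0.06  ] mid [0.468 0.205 0.06 ] len 0.1203 yaw of y axis -3.59
eave near [0.4171 0.2707 0.06  ] [0.4094 0.1475 0.06  ] mid [0.4132 0.2091 0.06  ] len 0.1234 yaw of y axis -3.56
scene near feet [0.4832 0.2717 0.    ] [0.4637 0.1522 0.    ] mid [0.4735 0.212  0.    ] len 0.1211 yaw of y axis -9.24
scene eave [0.4803 0.2628 0.06  ] [0.4583 0.1473 0.06  ] mid [0.4693 0.205  0.06  ] len 0.1177 yaw of y axis -10.81
```

```bash
cat >> h.py <<'E'
from scipy.spatial.transform import Rotation as Ro
def plan(pos,ang,o=None):
    "shift and turn fractions to reach TCP pos, tool down, tool x at ang deg in world"
    if o is None:
        from station import bot; o=bot.get_obs()
    w,x,y,z=o["tool_rot"]; R=Ro.from_quat([x,y,z,w])
    G=Ro.from_euler('z',ang,degrees=True)*Ro.from_euler('x',180,degrees=True)
    s=R.inv().apply(np.array(pos)-o["tool_pos"]); r=(R.inv()*G).as_rotvec(degrees=True)
    print('t',round(o['t'],2),'dist',np.linalg.norm(s).round(3),'shift',(s/.75).round(3),'turn',(r/30).round(3))
E
python3 -c "
from h import *
plan((.43,-.41,.30),24.4+30); plan((.43,-.41,.30),54.4)"
```

```text
t 0.1 dist 0.246 shift [ 0.296 -0.098 -0.099] turn [-0.003 -0.    -1.   ]
t 0.1 dist 0.246 shift [ 0.296 -0.098 -0.099] turn [-0.003 -0.    -1.   ]
```

carry_out(
  motion=[
    [[0.296, -0.098, -0.099, 0, 0, -1, 1], [0.296, -0.098, -0.099, 0, 0, -1, 1], [0.296, -0.098, -0.099, 0, 0, -1, 1], [0.296, -0.098, -0.099, 0, 0, -1, 1], [0.296, -0.098, -0.099, 0, 0, -1, 1]],
  ],
)

```text
t: 0.52
tool_pos: [0.4048, -0.433, 0.2901]
tool_rot: [-0.0, 0.888, 0.46, -0.0]
contact_force: [1.1, -0.3, 0.6]
width: 0.0921
grip_force: 0.0
```

```bash
python3 -c "
from h import *
plan((.44,-.20,.30),84.4)"
```

```text
t 0.52 dist 0.236 shift [ 0.281 -0.141 -0.013] turn [-0.001 -0.    -0.986]
```

carry_out(
  motion=[
    [[0.28, -0.14, -0.013, 0, 0, -0.98, 1], [0.28, -0.14, -0.013, 0, 0, -0.98, 1], [0.28, -0.14, -0.013, 0, 0, -0.98, 1], [0.28, -0.14, -0.013, 0, 0, -0.98, 1], [0.28, -0.14, -0.013, 0, 0, -0.98, 1]],
  ],
)

```text
t: 0.93
tool_pos: [0.4364, -0.2269, 0.2983]
tool_rot: [-0.0, 0.742, 0.671, -0.0]
contact_force: [0.5, -0.1, 0.4]
width: 0.0916
grip_force: 0.0
```

```bash
python3 -c "
from h import *
plan((.44,.11,.30),84.4)"
```

```text
t 0.93 dist 0.337 shift [ 0.447 -0.04  -0.002] turn [-0.001  0.    -0.005]
```

carry_out(
  motion=[
    [[0.25, -0.03, 0, 0, 0, 0, 1], [0.25, -0.03, 0, 0, 0, 0, 1], [0.25, -0.03, 0, 0, 0, 0, 1], [0.25, -0.03, 0, 0, 0, 0, 1], [0.25, -0.03, 0, 0, 0, 0, 1]],
  ],
)

```text
t: 1.35
tool_pos: [0.4339, -0.0351, 0.2986]
tool_rot: [-0.0, 0.743, 0.669, 0.0]
contact_force: [0.9, -0.0, 0.0]
width: 0.0916
grip_force: 0.0
```

carry_out(
  motion=[
    [[0.2, -0.01, 0, 0, 0, 0, 1], [0.2, -0.01, 0, 0, 0, 0, 1], [0.2, -0.01, 0, 0, 0, 0, 1], [0.2, -0.01, 0, 0, 0, 0, 1], [0.2, -0.01, 0, 0, 0, 0, 1]],
  ],
)

```text
t: 1.77
tool_pos: [0.4426, 0.1161, 0.2986]
tool_rot: [-0.001, 0.742, 0.671, 0.001]
contact_force: [0.1, -0.7, 0.8]
width: 0.0916
grip_force: 0.0
```

```bash
python3 - <<'E'
from h import *
from station import bot,imaging
c=imaging.read_camera("wrist"); np.savez("wrist1.npz",**c)
cv2.imwrite("pics/wrist1.png",c["frame"]); print(bot.get_obs()['tool_pos'])
a=np.radians(-3.6);ex=np.array([np.cos(a),np.sin(a),0]);ey=np.array([-ex[1],ex[0],0])
P=[np.array([.4404,.205,.08])+s*ey*.06 for s in (1,-1)]
print(proj(c,P), -cv2.Rodrigues(c["rvec"])[0].T@c["tvec"].ravel())
E
```

```text
[0.442844   0.11290396 0.29828077]
[[264.35674321  32.82461598]
 [269.91295583 156.23075761]] [0.45140102 0.19343162 0.45592635]
```

View pics/wrist1.png

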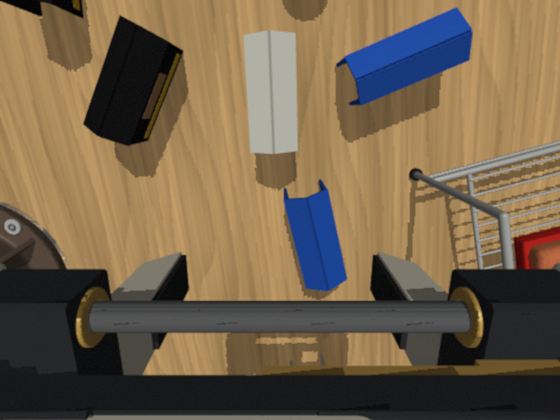

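The wrist view shows the wide sign clearly: ridge (269,31)–(273,153), eave corners (245,34), (296,32), (250,153), (298,151).

```bash
python3 - <<'E'
from h import *
c=np.load("wrist1.npz")
def seg(n,u,v,z):
    a,b=atz(c,u,z),atz(c,v,z); print(n,a.round(4),b.round(4),((a+b)/2).round(4),np.linalg.norm(a-b).round(4),np.degrees(np.arctan2(b[0]-a[0],a[1]-b[1])).round(2))
seg('ridge',(269,31),(273,153),.08); seg('e1',(245,34),(250,153),.06); seg('e2',(296,32),(298,151),.06)
plan((.444,.206,.20),86.5)
E
```

```text
ridge [0.4489 0.266  0.08  ] [0.4403 0.1482 0.08  ] [0.4446 0.2071 0.08  ] 0.1181 -4.15
e1 [0.4238 0.2696 0.06  ] [0.4139 0.1484 0.06  ] [0.4188 0.209  0.06  ] 0.1216 -4.71
e2 [0.4762 0.2662 0.06  ] [0.468  0.1452 0.06  ] [0.4721 0.2057 0.06  ] 0.1213 -3.88
t 1.82 dist 0.135 shift [ 0.124 -0.011  0.131] turn [-0.001 -0.002 -0.079]
```

carry_out(
  motion=[
    [[0.125, -0.011, 0.13, 0, 0, -0.06, 1], [0.125, -0.011, 0.13, 0, 0, -0.06, 1], [0.125, -0.011, 0.13, 0, 0, -0.06, 1], [0.125, -0.011, 0.13, 0, 0, -0.06, 1], [0.125, -0.011, 0.13, 0, 0, -0.06, 1]],
  ],
)

```text
t: 2.23
tool_pos: [0.4438, 0.2043, 0.1985]
tool_rot: [-0.001, 0.733, 0.68, -0.002]
contact_force: [-0.7, -0.8, 0.6]
width: 0.0918
grip_force: 0.0
```

```bash
python3 -c "
from h import *
plan((.444,.207,.12),85.8);plan((.444,.207,.027),85.8)"
```

```text
t 2.23 dist 0.079 shift [0.004 0.001 0.105] turn [-0.009  0.003 -0.002]
t 2.23 dist 0.172 shift [0.004 0.001 0.229] turn [-0.009  0.003 -0.002]
```

carry_out(
  motion=[
    [[0.002, 0, 0.05, 0, 0, 0, 1], [0.002, 0, 0.1, 0, 0, 0, 1], [0.002, 0, 0.15, 0, 0, 0, 1], [0.002, 0, 0.19, 0, 0, 0, 1], [0.002, 0, 0.228, 0, 0, 0, 1]],
  ],
)

```text
t: 2.65
tool_pos: [0.4467, 0.2027, 0.0292]
tool_rot: [0.001, 0.735, 0.678, -0.0]
contact_force: [0.8, 0.0, 0.2]
width: 0.0917
grip_force: 0.0
```

carry_out(
  motion=[
    [[0, 0, 0, 0, 0, 0, 1], [0, 0, 0, 0, 0, 0, 0.6], [0, 0, 0, 0, 0, 0, 0.5], [0, 0, 0, 0, 0, 0, 0.5], [0, 0, 0, 0, 0, 0, 0.5]],
  ],
  grip_force=20,
)

```text
t: 3.07
tool_pos: [0.4469, 0.2056, 0.0318]
tool_rot: [0.001, 0.734, 0.679, 0.002]
contact_force: [-0.6, -0.2, -0.6]
width: 0.0698
grip_force: 0.0
```

carry_out(
  motion=[
    [[0, 0, 0, 0, 0, 0, 0.4], [0, 0, 0, 0, 0, 0, 0.4], [0, 0, 0, 0, 0, 0, 0.4], [0, 0, 0, 0, 0, 0, 0.4], [0, 0, 0, 0, 0, 0, 0.4]],
  ],
  grip_force=20,
)

```text
t: 3.48
tool_pos: [0.4457, 0.2055, 0.0305]
tool_rot: [0.0, 0.734, 0.68, 0.0]
contact_force: [-1.9, -1.5, 7.8]
width: 0.052
grip_force: 20.0
```

carry_out(
  motion=[
    [[0, 0, -0.02, 0, 0, 0, 0.4], [0, 0, -0.07, 0, 0, 0, 0.4], [0, 0, -0.12, 0, 0, 0, 0.4], [0, 0, -0.17, 0, 0, 0, 0.4], [0, 0, -0.22, 0, 0, 0, 0.4]],
  ],
  grip_force=25,
)

```text
t: 3.9
tool_pos: [0.4448, 0.2053, 0.1966]
tool_rot: [-0.0, 0.734, 0.68, -0.0]
contact_force: [1.7, -0.0, -1.9]
width: 0.052
grip_force: 25.0
```

carry_out(
  motion=[
    [[0, 0, -0.05, 0, 0, 0, 0.4], [0, 0, -0.1, 0, 0, 0, 0.4], [0, 0, -0.14, 0, 0, 0, 0.4], [0, 0, -0.14, 0, 0, 0, 0.4], [0, 0, -0.14, 0, 0, 0, 0.4]],
  ],
)

```text
t: 4.32
tool_pos: [0.446, 0.2058, 0.3013]
tool_rot: [0.001, 0.734, 0.679, 0.001]
contact_force: [0.1, 0.3, -1.4]
width: 0.0521
grip_force: 25.0
```

```bash
python3 -c "
from h import *
plan((.55,.06,.30),99.5);plan((.651,-.073,.30),99.5)"
```

```text
t 4.32 dist 0.179 shift [-0.183  0.153  0.002] turn [ 0.006 -0.001 -0.464]
t 4.32 dist 0.346 shift [-0.35   0.301  0.002] turn [ 0.006 -0.001 -0.464]
```

carry_out(
  motion=[
    [[-0.03, 0.025, 0, 0, 0, -0.08, 0.4], [-0.065, 0.055, 0, 0, 0, -0.18, 0.4], [-0.105, 0.09, 0, 0, 0, -0.28, 0.4], [-0.145, 0.125, 0, 0, 0, -0.38, 0.4], [-0.185, 0.155, 0, 0, 0, -0.46, 0.4]],
  ],
)

```text
t: 4.73
tool_pos: [0.551, 0.056, 0.2979]
tool_rot: [-0.001, 0.646, 0.764, -0.001]
contact_force: [-0.2, 0.1, -1.8]
width: 0.0518
grip_force: 25.0
```

```bash
python3 -c "
from h import *
plan((.65,-.073,.30),99.5)"
```

```text
t 4.73 dist 0.163 shift [-0.192  0.102 -0.003] turn [-0.005  0.001  0.002]
```

Then check alignment with the rail by camera before lowering.

carry_out(
  motion=[
    [[-0.045, 0.025, 0, 0, 0, 0, 0.4], [-0.095, 0.05, 0, 0, 0, 0, 0.4], [-0.14, 0.075, 0, 0, 0, 0, 0.4], [-0.18, 0.095, 0, 0, 0, 0, 0.4], [-0.192, 0.102, 0, 0, 0, 0, 0.4]],
  ],
)

```text
t: 5.15
tool_pos: [0.6508, -0.0783, 0.2963]
tool_rot: [-0.001, 0.649, 0.761, -0.002]
contact_force: [-1.8, -0.7, -1.7]
width: 0.052
grip_force: 25.0
```

```bash
python3 - <<'E'
from h import *
from station import bot,imaging
c={n:imaging.read_camera(n) for n in("wrist","scene")}
np.savez("wrist2.npz",**c["wrist"]);np.savez("scene2.npz",**c["scene"])
s=cv2.resize(c["scene"]["frame"][150:360,180:420],(480,420),interpolation=2)
cv2.imwrite("pics/p2.png",np.hstack([c["wrist"]["frame"][:, :320],s]))
plan((.65,-.073,.15),99.5); print(bot.get_obs()['tool_pos'])
E
```

```text
t 5.25 dist 0.147 shift [0.002 0.001 0.196] turn [-0.008 -0.001 -0.011]
[ 0.64975051 -0.07449189  0.29665249]
```

View pics/p2.png

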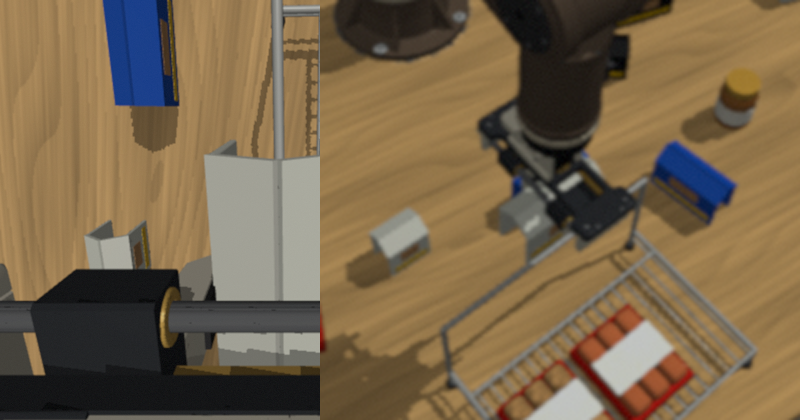

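Wrist view: the rail runs vertically at x≈280 in line with the ridge (278,160)–(279,360), so the alignment looks good. I'll check it numerically.

```bash
python3 - <<'E'
from h import *
c=np.load("wrist2.npz"); g=cv2.cvtColor(c["frame"],cv2.COLOR_BGR2GRAY)
for r in (20,50,80,110,140): print(r,g[r,270:292].tolist())
for u in((278,20),(278,80),(279,145)): print(atz(c,u,.19).round(4))
# ridge line at height z ~ .297+.05
for u in((278,165),(279,355)): print('ridge',atz(c,u,.347).round(4))
a=np.radians(9.5)
E
```

```text
20 [131, 109, 102, 117, 130, 139, 150, 158, 152, 143, 131, 116, 86, 42, 48, 107, 139, 136, 134, 133, 131, 130]
50 [90, 83, 89, 109, 125, 134, 143, 150, 153, 145, 135, 122, 107, 117, 133, 115, 88, 87, 101, 113, 113, 111]
80 [113, 136, 119, 100, 117, 131, 139, 147, 152, 148, 141, 127, 110, 102, 116, 128, 126, 125, 127, 127, 126, 128]
110 [129, 130, 120, 100, 109, 124, 135, 141, 149, 151, 145, 135, 117, 102, 117, 135, 133, 129, 127, 127, 124, 122]
140 [136, 139, 140, 118, 99, 116, 132, 140, 145, 152, 150, 139, 122, 106, 112, 126, 126, 123, 124, 128, 131, 131]
[0.6294 0.0542 0.19  ]
[0.6353 0.0166 0.19  ]
[ 0.6432 -0.0281  0.19  ]
ridge [ 0.6419 -0.0178  0.347 ]
ridge [ 0.6531 -0.0865  0.347 ]
```

Ridge and rail agree within 1 mm, and both read 9.5°. Lowering.

carry_out(
  motion=[
    [[0, 0, 0.03, 0, 0, 0, 0.4], [0, 0, 0.07, 0, 0, 0, 0.4], [0, 0, 0.11, 0, 0, 0, 0.4], [0, 0, 0.145, 0, 0, 0, 0.4], [0, 0, 0.165, 0, 0, 0, 0.4]],
  ],
)

```text
t: 5.67
tool_pos: [0.6466, -0.0697, 0.1719]
tool_rot: [-0.003, 0.646, 0.763, -0.002]
contact_force: [-0.4, 0.1, -1.3]
width: 0.0518
grip_force: 25.0
```

carry_out(
  motion=[
    [[0, 0, 0.006, 0, 0, 0, 0.4], [0, 0, 0.012, 0, 0, 0, 0.4], [0, 0, 0.018, 0, 0, 0, 0.4], [0, 0, 0.023, 0, 0, 0, 0.4], [0, 0, 0.023, 0, 0, 0, 0.4]],
  ],
)

```text
t: 6.08
tool_pos: [0.6497, -0.0712, 0.159]
tool_rot: [0.0, 0.647, 0.763, 0.0]
contact_force: [-0.5, 0.1, -1.3]
width: 0.0516
grip_force: 25.0
```

No contact yet; step lower until the wrist force shows it.

carry_out(
  motion=[
    [[0, 0, 0.003, 0, 0, 0, 0.4], [0, 0, 0.005, 0, 0, 0, 0.4], [0, 0, 0.007, 0, 0, 0, 0.4], [0, 0, 0.008, 0, 0, 0, 0.4], [0, 0, 0.008, 0, 0, 0, 0.4]],
  ],
)

```text
t: 6.5
tool_pos: [0.6497, -0.0715, 0.1528]
tool_rot: [-0.0, 0.647, 0.763, -0.0]
contact_force: [0.4, -0.6, -1.0]
width: 0.052
grip_force: 25.0
```

carry_out(
  motion=[
    [[0, 0, 0.002, 0, 0, 0, 0.4], [0, 0, 0.003, 0, 0, 0, 0.4], [0, 0, 0.003, 0, 0, 0, 0.4], [0, 0, 0.003, 0, 0, 0, 0.4], [0, 0, 0.003, 0, 0, 0, 0.4]],
  ],
)

```text
t: 6.92
tool_pos: [0.6497, -0.0715, 0.1507]
tool_rot: [0.0, 0.647, 0.763, 0.0]
contact_force: [-0.5, -0.4, -1.3]
width: 0.0524
grip_force: 25.0
```

carry_out(
  motion=[
    [[0, 0, 0.001, 0, 0, 0, 0.4], [0, 0, 0.002, 0, 0, 0, 0.4], [0, 0, 0.002, 0, 0, 0, 0.4], [0, 0, 0.002, 0, 0, 0, 0.4], [0, 0, 0.002, 0, 0, 0, 0.4]],
  ],
)

```text
t: 7.33
tool_pos: [0.6499, -0.0715, 0.1502]
tool_rot: [0.0, 0.647, 0.763, 0.0]
contact_force: [-2.6, 0.5, 6.4]
width: 0.0522
grip_force: 25.0
```

```bash
python3 - <<'E'
from h import *
from station import bot,imaging
c={n:imaging.read_camera(n) for n in("wrist","scene")}
s=cv2.resize(c["scene"]["frame"][150:360,180:420],(480,420),interpolation=2)
cv2.imwrite("pics/p3.png",np.hstack([c["wrist"]["frame"][:, 100:420],s]))
print(bot.get_obs()['contact_force'],bot.get_obs()['tool_pos'])
E
```

```text
[-3.76110971 -0.01986935  6.70928142] [ 0.64989999 -0.07147631  0.15016913]
```

View pics/p3.png

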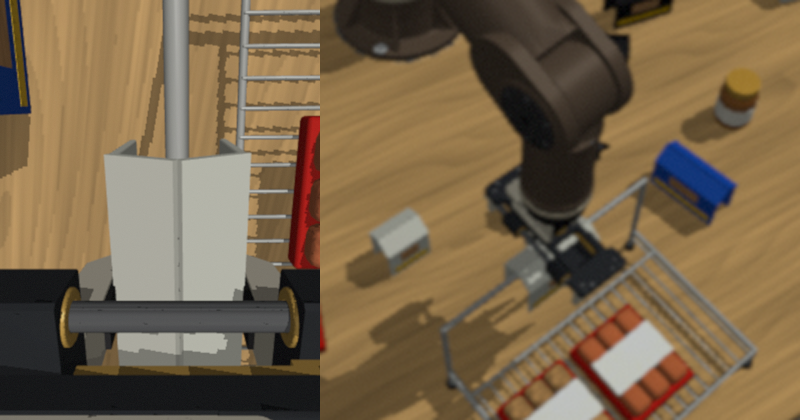

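The wrist view shows the rail running under the ridge (178,155), with contact at the expected height. Releasing, then straight up.

carry_out(
  motion=[
    [[0, 0, 0, 0, 0, 0, 0.6], [0, 0, 0, 0, 0, 0, 0.65], [0, 0, 0, 0, 0, 0, 0.75], [0, 0, 0, 0, 0, 0, 0.9], [0, 0, 0, 0, 0, 0, 1]],
  ],
)

```text
t: 7.85
tool_pos: [0.6497, -0.0715, 0.149]
tool_rot: [-0.0, 0.647, 0.763, -0.0]
contact_force: [-1.3, -0.6, 0.2]
width: 0.0749
grip_force: 0.0
```

carry_out(
  motion=[
    [[0, 0, 0, 0, 0, 0, 1], [0, 0, 0, 0, 0, 0, 1], [0, 0, 0, 0, 0, 0, 1], [0, 0, 0, 0, 0, 0, 1], [0, 0, 0, 0, 0, 0, 1]],
  ],
)

```text
t: 8.27
tool_pos: [0.6497, -0.0715, 0.1492]
tool_rot: [0.0, 0.647, 0.763, -0.0]
contact_force: [0.2, 0.5, 1.0]
width: 0.0916
grip_force: 0.0
```

carry_out(
  motion=[
    [[0, 0, -0.01, 0, 0, 0, 1], [0, 0, -0.03, 0, 0, 0, 1], [0, 0, -0.06, 0, 0, 0, 1], [0, 0, -0.1, 0, 0, 0, 1], [0, 0, -0.14, 0, 0, 0, 1]],
  ],
)

```text
t: 8.68
tool_pos: [0.6492, -0.0714, 0.2555]
tool_rot: [-0.0, 0.647, 0.763, -0.0]
contact_force: [0.5, -0.8, 0.4]
width: 0.0916
grip_force: 0.0
```

carry_out(
  motion=[
    [[0, 0, -0.05, 0, 0, 0, 1], [0, 0, -0.1, 0, 0, 0, 1], [0, 0, -0.13, 0, 0, 0, 1], [0, 0, -0.13, 0, 0, 0, 1], [0, 0, -0.13, 0, 0, 0, 1]],
  ],
)

```text
t: 9.1
tool_pos: [0.6503, -0.0711, 0.3538]
tool_rot: [0.001, 0.647, 0.763, 0.001]
contact_force: [0.4, -0.6, 0.0]
width: 0.0916
grip_force: 0.0
```

```bash
python3 - <<'E'
from h import *
from station import bot,imaging
c={n:imaging.read_camera(n) for n in("wrist","scene")}
s=cv2.resize(c["scene"]["frame"][150:360,180:420],(480,420),interpolation=2)
cv2.imwrite("pics/p4.png",np.hstack([c["wrist"]["frame"][:, 120:440],s])); np.savez("wrist4.npz",**c["wrist"])
E
```

```text
(no output)
```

View pics/p4.png

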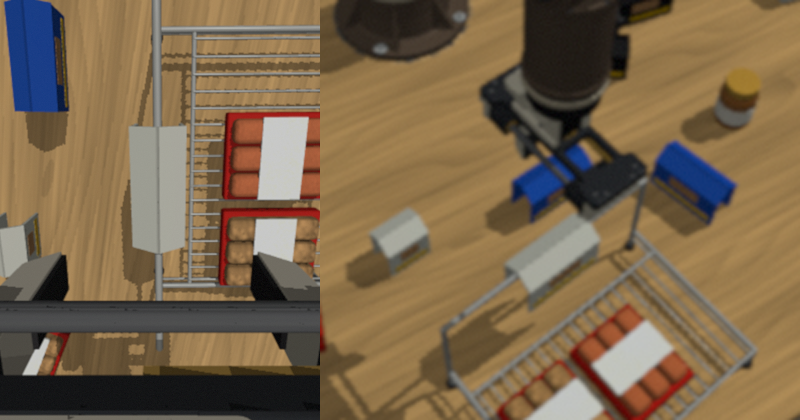

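The sign hangs astride the rail: in the wrist view its ridge runs (157,127)–(158,252) and the rail spans rows of about 28–345, so it sits midway. The other items are untouched. I'll hold briefly to let it settle, then hand in.

carry_out(
  motion=[
    [[0, 0, 0, 0, 0, 0, 1], [0, 0, 0, 0, 0, 0, 1], [0, 0, 0, 0, 0, 0, 1], [0, 0, 0, 0, 0, 0, 1], [0, 0, 0, 0, 0, 0, 1]],
  ],
)

```text
t: 9.62
tool_pos: [0.6496, -0.0715, 0.3513]
tool_rot: [-0.0, 0.647, 0.763, -0.0]
contact_force: [0.3, 0.4, -0.2]
width: 0.0917
grip_force: 0.0
```

```bash
python3 -c "
from station import bot
print(bot.job_done())"
```

```text
the job is handed in; nothing more can be done
None
```

The wide sign hangs astride the rail, lined up with it and about midway between the posts; it was released, the gripper is clear, the narrow sign, jar and food pack were left alone, and the job was handed in at 9.6 s (no verdict was returned).

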